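# Hardness check of a rubber stopper: load the slide, hold the dial at the third click

## Task

Check the hardness of the rubber stopper: stand it in the round nest on the hardness tester's sample slide, wide end up, and let go of it. Push the slide fully home by its tab and keep it pressed against the end stop until the lock plunger has dropped, so that it stays in. Then turn the load dial on top of the tester clockwise past its first two clicks to the third (the three-dot mark, no further) and finish while still holding the dial there against its return spring, so that the plunger keeps its load on the stopper; leave the other things on the table where they are.

Things in the scene. Friction and masses are not known exactly. Their poses are not given: they have to be found in the camera images.
- stopper: brick-red rubber stopper, the sample: solid cone frustum 30 mm tall, 38 mm across its upper end, 29 mm across its foot, 0.03 kg, standing wide end up on the table in one of four places at the right (jar, small carton and timer stand in the other three). Origin: centre of its foot, z up
- tester: hardness tester, fixed: white C-frame on a grey base, load dial on top. Origin: on the table below the dial, on the plunger's axis. Its x points to the column at the back (away from the robot, within 15 degrees), y to the left, the way the slide goes in. In its frame, mm: base x -65..100, y -150..110, to z 29; head x -37..97, y -39..39, z 86..136, its gauge to x -46
- nest (a point): nest on the slide: steel ring, 44 mm outside, 36 mm inside, 5 mm high, where the stopper's foot stands loosely on the slide. The point: centre of its underside = top of the slide, 26 mm above the table; tester's axes. At the start 120 mm to the right (-y) of the dial's axis, clear of the head; with the slide home, under the plunger, whose foot at rest is 33 mm above the slide
- tab_push (a point): middle of the outer (right, -y) face of the push tab, an upright black plate 36 mm wide (x), 8 mm thick, from z = 26 to 60 mm, at the slide's right end. The point lies 95 mm to the right of the nest's centre, 45 mm above the table. Push it to the left (tester's +y)
- slide_in (a joint): how far the slide is in, m: 0 = out (start), 0.120 = home against the end stop. A return spring pushes it out with 2 N when out and 5 N when home, until the lock holds it; locked it can go back no more than about 2 mm
- slide_lock (a joint): how far the lock plunger has dropped, m: 0 = riding on the slide, 0.007 = down in the slide's notch, so that the slide stays in. Sprung but damped: it drops only while the slide is within 1 mm of the end stop and takes about a second. Its black knob and bracket stand at x = -32, y = -40 mm of the tester, up to z = 69 mm
- load_dial: load dial: scalloped disc 64 mm across with an upright black grip bar 56 mm long (its x), 13 mm thick, from 13 to 47 mm above the origin; white line and pointer at the bar's +x end. Origin: on the axis, 141.5 mm above the table. At rest the pointer is at the bar mark, front right (216 degrees counterclockwise from the tester's x); clockwise follow the clicks, 24 degrees apart: one, two, three dots
- dial_turn (a joint): angle of the load dial, rad, growing clockwise seen from above: 0 = rest, clicks at 0.419, 0.838 and 1.257 (third), dead stop at 1.47. A spring (0.2 N m at rest, about 0.37 N m at the third click under load) turns it back to rest when let go; the clicks do not hold it
- load_foot: the plunger's steel foot, 18 mm across, under the head on the dial's axis; the dial moves it down 9 mm a radian. Origin: centre of its underside. It touches the stopper near the first click and presses it through a spring with about 10 N at the third
- blue_lid_jar: white sample jar with a blue lid, 56 mm across, 72 mm tall, a bystander; origin at the centre of its foot
- slip_carton: small upright white and blue carton, 45 x 67 mm, 52 mm tall, a bystander; origin at the centre of its underside
- bench_clock: square bench timer lying face up, 66 x 66 x 18 mm, a bystander; origin at the centre of its underside
- brown_bottle: brown bottle with a black cap, 39 mm across, 89 mm tall, at the left, a bystander; origin at the centre of its foot

How it is judged (in metres and radians):
On the way, in this order (a step that is already met when the one before it is completed fails the run):
1. the stopper stands in the nest, let go, with the slide still out (horizontal distance between stopper and nest below 0.006 m and z of stopper in the frame of nest below 0.003 m and angle between stopper's own z axis and vertical below 0.1 rad and contact force between the fingers and stopper below 0.1 N and value of joint slide_in below 0.05 m), for 0.2 s.
2. the slide is home with the stopper in its nest, and the lock plunger is down (horizontal distance between stopper and nest below 0.006 m and z of stopper in the frame of nest below 0.003 m and angle between stopper's own z axis and vertical below 0.1 rad and value of joint slide_in above 0.116 m and value of joint slide_lock above 0.0045 m), for 0.2 s.
At the end, for the whole second after the job is handed in: slide home (within 4 mm), lock plunger at least 4.5 mm down, stopper upright in the nest (within 6 mm), load dial within 8 degrees of the third click (1.117 to 1.397 rad), fingers pressing its grip with over 1 N, plunger's foot pressing the stopper with over 6.5 N (all of step 2 and value of joint dial_turn between 1.117 and 1.397 rad and contact force between the fingers and load_dial above 1 N and contact force between load_foot and stopper above 6.5 N); the arm keeps its last pose, push and grip.
It fails at once if a bystander (jar, carton, timer, brown bottle) is shifted by more than 30 mm (distance of any of blue_lid_jar, slip_carton, bench_clock, brown_bottle from where it was at the start of the episode above 0.03 m).
It also fails if it takes over 61 s, if anything falls off the work surface, if the arm or the gripper's body presses on something with over 40 N, if the wrist force passes 120 N, or if a joint passes its speed limit or range.

## Robot

A 7-joint arm with a two-finger parallel gripper is mounted at the origin on a cart in front of the work surface, level with it; the furniture and walls round the work are solid. World frame = base frame: x ahead of the robot, y to its left, z up, the work surface at z = 0. Lengths are in m, angles in degrees, forces in N, time in s.
With the tool pointing down it reaches from about 0.4 to 0.875 m from the base axis. Payload 6.5 kg.
Tool frame: the origin (TCP) lies at the centre of the arm's flange, where the gripper is bolted on; the fingertips stand 173 mm ahead of it and the grasp point (between the pads) lies 155 mm ahead of it; z points along the fingers, y is the line along which they close (so a half turn about z gives the same grasp; the last joint's range is limited). The gripper opens to 85 mm and grips with 20 to 120 N. Pads are 22 mm wide; open, the fingers measure 114 mm over their backs; the gripper's body (76 mm by 85 mm) begins 54 mm behind the grasp point. The pads swing forward as they close: fully open they stand 13 mm farther back than shut.
Start: joints at [-77.59, 30.733, -0.252, 88.115, 0.149, 61.152, -4.079], TCP at [0.181, 0.624, 0.405] pointing down, gripper open.
Joint ranges: [-154.64, 154.64], [-21.42, 123.67], [-72.66, 72.17], [13.99, 137.28], [-74.86, 254.86], [10.95, 109.41], [-158.01, 158.01]. Speed limits (degrees/s): [136.94, 136.94, 180, 180, 180, 180, 180].

## Interface

Orientations are given as [roll, pitch, yaw] about the fixed x, y, z axes, in that order (R = Rz(yaw) Ry(pitch) Rx(roll)).
In Python, from station import ctrl gives the robot as it stands.
- The arm moves only by the shell command python3 -m crank 'ROWS' [FORCE]. ROWS is JSON, a list of rows, each a list of 3 entries, a list of its own where there are three numbers: the shift along the tool's x, y, z in units of 0.025 m (1.0 is 0.025 m), then the turn about the tool's z in units of 4 degrees (1.0 is 4 degrees), then the opening, from -1 (shut) to 1 (fully open). In form: [[[dx, dy, dz], turn, hand], ...]. A call has 1 to 12 rows; each row shifts and turns the commanded pose from where the row before left it, along the tool's axes as they then stand; what a row does not reach is not made up. A row lasts 1/12 s, in which the tool goes at most 41.7 mm and 7.16 degrees, less where a joint would pass 70% of its speed; a pose out of reach is approached as far as the arm can. A call with a number of a shift or a turn outside -1 to 1 is refused whole. A call with a gripper value outside its range is refused whole. The fingers move at their own pace and stop on an object; FORCE is the grip in N (left out, the last holds). Time passes only in rows, so rows that do not move let the fingers close. It gives the time, the measured TCP pose, the force, the opening and the grip force at its end, in the units of the state.
- ctrl.observe(): the state, without advancing time (a new reading comes with each control period).
- ctrl.capture(name): name is "side" or "top" or "wrist"; returns a dict with "image" (480x640x3 uint8, red, green, blue), "depth" (480x640 float32, m along the optical axis (not along the pixel's ray), 0 where there is no reading), "fx", "fy", "cx", "cy" (pixels), "camera_from_world" (4x4, takes a point from world to camera coordinates); the wrist camera has in their place "mount" (4x4, takes a point from camera to tool coordinates, whose origin is the TCP and whose axes are the flange's). Camera axes: x right, y up, looking along -z (the intrinsics and any distortion apply to the point x, -y, -z); pixel columns grow to the right and rows downward; lengths in m; the calibration is good to about 2 mm. The wrist camera is an equidistant fisheye: a pixel r from the principal point sees the ray r / f radians off the axis. A picture is of the moment at which its call begins: read the wrist's pose just before it.
- ctrl.close_job(): hands the job in; it is judged then, once.
The state is a dict: "time_s": time; "q": joint angles; "qd": joint speeds; "joint_torque": joint torques, N m; "ee_pos": TCP position; "eef_rot": TCP orientation; "force": force on the tool from outside, world axes, zero at the start; "ft_torque": the same for the moment, N m; "opening": finger opening in m; "gripper_force": force on a finger pad.
Only numpy, scipy, OpenCV 4.12 (cv2) and the standard library are available. Lean on these libraries where they do the work, as an engineer would, in place of code of your own. Each camera call takes 0.05 s, during which the arm holds its last target. There are 200 camera calls.

## Working session

There is one attempt and no reset: what is moved stays moved. The work goes in short steps, Python scripts to look and compute and a shell command to move; the robot and the scene stay as the last step left them, time stands still between calls to the robot, and variables do not carry over. Pictures are saved under pics/ and viewed, at most 12 in all, crops included, and the job is handed in when it is done.

```bash
ls; mkdir -p pics; cat > h.py <<'E'
import numpy as np, cv2
from station import ctrl
from scipy.spatial.transform import Rotation as Ro
def cap(n,save=None):
    s=ctrl.observe(); c=ctrl.capture(n)
    if save: cv2.imwrite('pics/'+save,cv2.cvtColor(c['image'],cv2.COLOR_RGB2BGR))
    if 'camera_from_world' in c: c['wfc']=np.linalg.inv(c['camera_from_world'])
    else:
        T=np.eye(4);T[:3,:3]=Ro.from_euler('xyz',s['eef_rot'],degrees=True).as_matrix();T[:3,3]=s['ee_pos']
        c['wfc']=T@np.array(c['mount']); c['fish']=True
    return c
def ray(c,u,v):
    u=np.asarray(u,float);v=np.asarray(v,float)
    x=(u-c['cx'])/c['fx'];y=(v-c['cy'])/c['fy']
    if c.get('fish'):
        r=np.hypot(x,y)+1e-12; d=np.stack([x/r*np.sin(r),-y/r*np.sin(r),-np.cos(r)],-1)
    else: d=np.stack([x,-y,-np.ones_like(x)],-1)
    return c['wfc'][:3,3], d@c['wfc'][:3,:3].T
def onplane(c,u,v,z):
    o,d=ray(c,u,v); return o+d*((z-o[2])/d[...,2])[...,None]
def cloud(c):
    v,u=np.mgrid[:480,:640]; o,d=ray(c,u,v)
    # depth along axis
    if c.get('fish'):
        ax=-c['wfc'][:3,2]; k=c['depth']/(d@ax)
    else: k=c['depth']
    return o+d*k[...,None]
E
python3 - <<'E'
from h import *
s=ctrl.observe();print({k:np.round(v,3) for k,v in s.items()})
for n in('top','side','wrist'):
    c=cap(n,n+'0.png');print(n,c['fx'],c['cx'],c['cy'],c['wfc'].round(3).tolist(),[k for k in c])
E
```

```text
pics
{'time_s': np.float64(0.0), 'q': array([-77.589,  30.779,  -0.253,  88.17 ,   0.148,  61.151,  -4.078]), 'qd': array([-0.085, -0.024,  0.019, -0.146, -0.025,  0.062,  0.007]), 'joint_torque': array([ 0.0000e+00, -5.8341e+01,  1.0490e+00, -2.5911e+01,  1.2000e-02,
        1.0000e-02, -0.0000e+00]), 'ee_pos': array([0.181, 0.624, 0.404]), 'eef_rot': array([-1.79901e+02,  7.00000e-03,  1.63800e+02]), 'force': array([ 1.005,  0.256, -0.34 ]), 'ft_torque': array([-0.05 ,  0.038,  0.001]), 'gripper_force': np.float64(0.0), 'opening': np.float64(0.085)}
top 566.1658111111559 314.5169963727093 250.89541395285192 [[-0.017, 0.979, -0.202, 0.257], [-1.0, -0.017, 0.0, -0.048], [-0.003, 0.202, 0.979, 1.437], [0.0, 0.0, 0.0, 1.0]] ['image', 'depth', 'fx', 'fy', 'cx', 'cy', 'camera_from_world', 'wfc']
side 618.4646222955757 310.3624102292422 235.67950803574652 [[0.999, -0.016, 0.028, 0.575], [0.032, 0.622, -0.782, -1.169], [-0.005, 0.783, 0.622, 1.023], [0.0, 0.0, 0.0, 1.0]] ['image', 'depth', 'fx', 'fy', 'cx', 'cy', 'camera_from_world', 'wfc']
wrist 371.64829954431775 322.7527402937752 238.17113179162993 [[0.279, -0.923, -0.266, 0.114], [0.96, 0.268, 0.078, 0.644], [-0.0, -0.277, 0.961, 0.373], [0.0, 0.0, 0.0, 1.0]] ['image', 'depth', 'fx', 'fy', 'cx', 'cy', 'mount', 'wfc', 'fish']
```

View pics/top0.png

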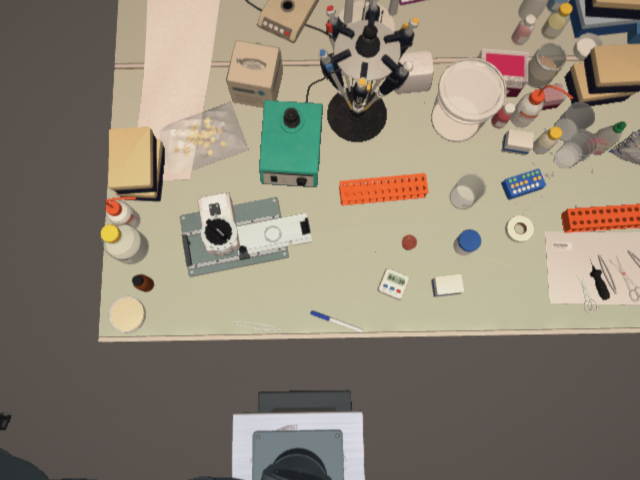

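View pics/side0.png

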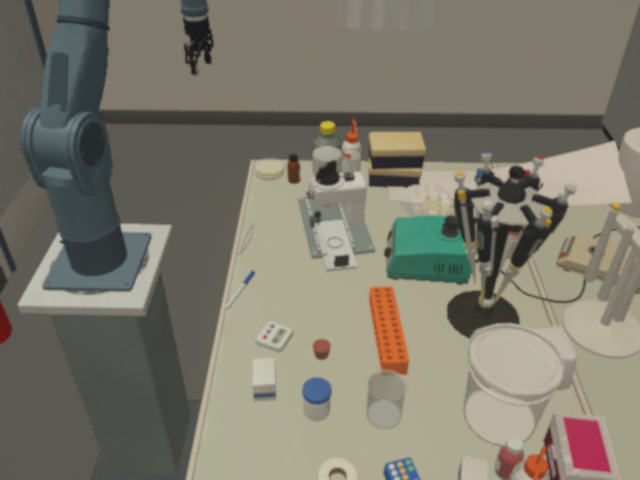

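The top view shows the stopper at about (409,242), the dial at (218,232), the nest ring at (273,234), the tab at (306,227) and the lock knob at (243,252). The side view shows the stopper at (321,349), the nest at (335,242) and the tab at (341,261).

```bash
python3 - <<'E'
from h import *
ims=[]
for n,box in(('top',(170,180,330,290)),('side',(290,140,390,280))):
    c=cap(n);im=c['image'];P=cloud(c);hsv=cv2.cvtColor(im,cv2.COLOR_RGB2HSV)
    # stopper
    (u0,v0,w)=(409,242,18) if n=='top' else (321,349,18)
    m=np.zeros((480,640),bool);m[v0-w:v0+w,u0-w:u0+w]=1
    m&=((hsv[...,0]<10)|(hsv[...,0]>170))&(hsv[...,1]>110)
    vv,uu=np.nonzero(m);print(n,'stopper px',uu.mean(),vv.mean(),m.sum(),'depthmed',np.median(P[m],0).round(4), 'top pts',np.mean(P[m&(P[...,2]>.025)],0).round(4))
    pts=onplane(c,uu,vv,0.03);print(' on z=.03 min/max',pts.min(0).round(4),pts.max(0).round(4))
    x0,y0,x1,y1=box
    b=np.zeros((480,640),bool);b[y0:y1,x0:x1]=1
    for nm,mm in(('tab',b&(im.max(2)<70)&(abs(P[...,2]-.058)<.006)),('grip',b&(im.max(2)<80)&(P[...,2]>.18)&(P[...,2]<.195)),('disc',b&(P[...,2]>.143)&(P[...,2]<.195)),('base',b&(abs(P[...,2]-.029)<.004)),('head',b&(abs(P[...,2]-.136)<.004))):
        if mm.sum()<5: print(nm,mm.sum());continue
        q=P[mm];r=cv2.minAreaRect((q[:,:2]*1000).astype(np.float32))
        print(' ',nm,mm.sum(),q.mean(0).round(4),np.round(r[0],1),np.round(r[1],1),round(r[2],1))
    ims.append(cv2.resize(im[y0:y1,x0:x1],None,fx=(600/ (y1-y0))*.7,fy=600/(y1-y0)*.7,interpolation=cv2.INTER_CUBIC))
h=420;W=np.hstack([i[:h] for i in ims]);W=cv2.resize(W,None,fx=min(1,800/W.shape[1]),fy=min(1,800/W.shape[1]));print([i.shape for i in ims],W.shape)
cv2.imwrite('pics/crop1.png',W[...,::-1])
E
```

```text
top stopper px 408.7151515151515 241.84848484848484 165 depthmed [ 0.5662 -0.2888  0.0299] top pts [ 0.5668 -0.2889  0.0301]
 on z=.03 min/max [ 0.5479 -0.3074  0.03  ] [ 0.5844 -0.2714  0.03  ]
  tab 70 [0.6304 0.0107 0.0589] [618.7  30. ] [139.4 243.8] 65.8
  grip 109 [0.573  0.1758 0.1878] [572.1 174.5] [51.9 13.1] 44.5
  disc 773 [0.5822 0.1762 0.1598] [597.8 175.2] [ 82.8 131.4] 88.9
  base 1794 [0.5904 0.083  0.0282] [624.9 111.3] [190.7 377.8] 18.8
  head 739 [0.6134 0.1821 0.1369] [600.  179.9] [144.4  82.1] 8.2
side stopper px 321.2242152466368 347.90582959641256 223 depthmed [ 0.5655 -0.2983  0.0292] top pts [ 0.5658 -0.299   0.0354]
 on z=.03 min/max [ 0.5502 -0.3234  0.03  ] [ 0.582  -0.2765  0.03  ]
  tab 45 [6.271e-01 1.000e-04 5.790e-02] [625.6 197.7] [180.2 473.7] 4.8
  grip 70 [0.5727 0.1703 0.1856] [571. 171.] [53.8 14.3] 48.3
  disc 553 [0.5817 0.1672 0.1621] [593.2 165.7] [125.8  60.4] 2.4
  base 1424 [0.5962 0.1062 0.0281] [595.2 190.6] [484.5 290.5] 86.2
  head 467 [0.6326 0.2038 0.136 ] [660.8 247.8] [331.3 135.3] 49.7
[(420, 611, 3), (420, 300, 3)] (369, 800, 3)
```

View pics/crop1.png

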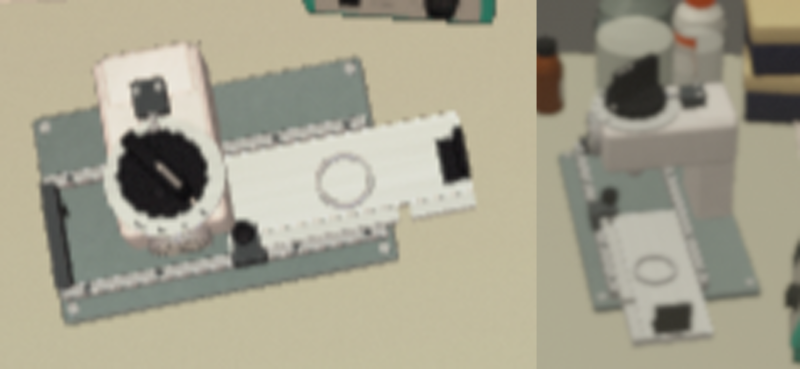

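The crop shows the tester yawed roughly 8° left. The ring centre is at about top px (272.9,233.7) and side px (335,242.5), and the grip bar lies diagonal at about 44° world.

```bash
python3 - <<'E'
from h import *
for n,r in(('top',(272.9,233.7)),('side',(335,242.5))):
    c=cap(n);im=c['image'];P=cloud(c)
    print(n,'ring',onplane(c,*r,.031).round(4))
    x0,y0,x1,y1=(290,212,320,245) if n=='top' else(325,250,355,275)
    b=np.zeros((480,640),np.uint8);b[y0:y1,x0:x1]=(im[y0:y1,x0:x1].max(2)<90)
    k,l,st,ce=cv2.connectedComponentsWithStats(b);i=1+np.argmax(st[1:,4]);vv,uu=np.nonzero(l==i)
    q=P[l==i];print('tab',st[i],onplane(c,uu,vv,.06).mean(0).round(4),q.mean(0).round(4),q.max(0).round(3))
    # slide direction: white slide pixels
    if n=='top':
        m=np.zeros((480,640),bool);m[210:255,240:315]=1;m&=(abs(P[...,2]-.026)<.006)&(im.min(2)>170)
        q=P[m];rr=cv2.minAreaRect((q[:,:2]*1000).astype(np.float32));print('slide',m.sum(),rr)
        m=np.zeros((480,640),bool);m[190:260,195:240]=1;m&=(abs(P[...,2]-.136)<.006)
        print('head',cv2.minAreaRect((P[m][:,:2]*1000).astype(np.float32)))
        m=np.zeros((480,640),bool);m[195:280,180:300]=1;m&=(P[...,2]>.02)&(P[...,2]<.036)
        print('base',cv2.minAreaRect((P[m][:,:2]*1000).astype(np.float32)))
        m=np.zeros((480,640),bool);m[262:305,372:415]=1;m&=(P[...,2]>.012)
        print('timer',P[m].min(0),P[m].max(0),cv2.minAreaRect((P[m][:,:2]*1000).astype(np.float32)))
        m=np.zeros((480,640),bool);m[170:206,335:432]=1;m&=(P[...,2]>.012)
        print('rack',P[m].min(0),P[m].max(0))
E
```

```text
top ring [0.5936 0.0567 0.031 ]
tab [301 218   9  16 102] [ 0.6038 -0.0259  0.06  ] [ 0.6051 -0.0259  0.055 ] [ 0.626 -0.015  1.437]
slide 1757 ((590.8372802734375, 51.69091796875), (100.4217529296875, 181.63882446289062), 5.065985679626465)
head ((599.1567993164062, 179.95130920410156), (144.46749877929688, 83.64592742919922), 8.05002498626709)
base ((597.3889770507812, 135.68722534179688), (161.33554077148438, 304.7025146484375), 10.096890449523926)
timer [ 0.25721366 -0.28543388  0.01200223] [ 0.50252301 -0.04838269  1.43686302] ((364.7392578125, -173.06414794921875), (72.22642517089844, 321.26666259765625), 53.44501876831055)
rack [ 0.25721366 -0.34377068  0.01207078] [ 0.74790588 -0.04838269  1.43686302]
side ring [0.5943 0.052  0.031 ]
tab [335 256  13  10 118] [ 0.6087 -0.0518  0.06  ] [ 0.6092 -0.0354  0.0458] [ 0.624 -0.028  0.062]
```

```bash
python3 -m crank '[[[-0.96,-0.84,0],0,1],[[-0.96,-0.84,0],0,1],[[-0.96,-0.84,0],0,1],[[-0.96,-0.84,0],0,1],[[-0.96,-0.84,0],0,1],[[-0.96,-0.84,0],0,1],[[-0.96,-0.84,0],0,1],[[-0.96,-0.84,0],0,1],[[-0.96,-0.84,0],0,1],[[-0.96,-0.84,0],0,1],[[-0.96,-0.84,0],0,1],[[-0.96,-0.84,0],0,1]]' 40; python3 -m crank '[[[-0.95,-0.8,0],0,1],[[-0.95,-0.8,0],0,1],[[-0.58,-0.95,0],0,1],[[-0.58,-0.95,0],0,1],[[-0.58,-0.95,0],0,1],[[-0.58,-0.95,0],0,1],[[-0.58,-0.95,0],0,1],[[-0.58,-0.95,0],0,1],[[-0.58,-0.95,0],0,1],[[-0.58,-0.95,0],0,1],[[-0.58,-0.95,0],0,1],[[-0.58,-0.95,0],0,1]]'; python3 -m crank '[[[-0.58,-0.95,0],0,1],[[-0.58,-0.95,0],0,1],[[-0.58,-0.95,0],0,1],[[-0.58,-0.95,0],0,1],[[-0.58,-0.95,0],0,1],[[-0.58,-0.95,0],0,1],[[-0.58,-0.95,0],0,1],[[-0.58,-0.95,0],0,1],[[-0.4,-0.6,0],0,1],[[-0.2,-0.4,0],0,1],[[0,0,0],0,1],[[0,0,0],0,1]]'; python3 - <<'E'
from h import *
s=ctrl.observe();print(s['q'].round(1) if hasattr(s['q'],'round') else s['q'])
c=cap('wrist','w1.png')
im=c['image'];hsv=cv2.cvtColor(im,cv2.COLOR_RGB2HSV)
m=(((hsv[...,0]<8)|(hsv[...,0]>170))&(hsv[...,1]>110)&(hsv[...,2]>50)).astype(np.uint8)
k,l,st,ce=cv2.connectedComponentsWithStats(m)
for i in range(1,k):
    if st[i,4]>150:
        vv,uu=np.nonzero(l==i);p=onplane(c,uu,vv,.03);print(st[i],ce[i],p.mean(0).round(4),cloud(c)[l==i].mean(0).round(4), p.min(0).round(3),p.max(0).round(3))
E
```

```text
time_s: 1.35
ee_pos: [0.3882, 0.3004, 0.4049]
eef_rot: [180.0, 0.0, 163.8]
force: [1.2, -0.7, 1.1]
opening: 0.0854
gripper_force: 0.0
time_s: 2.35
ee_pos: [0.4952, -0.0197, 0.4049]
eef_rot: [180.0, 0.0, 163.8]
force: [0.4, -0.0, 0.4]
opening: 0.0853
gripper_force: 0.0
time_s: 3.35
ee_pos: [0.5607, -0.2609, 0.4045]
eef_rot: [180.0, -0.0, 163.8]
force: [-0.6, -0.1, -0.5]
opening: 0.0853
gripper_force: 0.0
[  5.7  28.7  21.2  94.2 -11.7  59.3 104.3]
[276 204  38  38 916] [295.75327511 221.93122271] [ 0.5657 -0.2878  0.03  ] [ 0.5654 -0.2876  0.0317] [ 0.548 -0.307  0.03 ] [ 0.584 -0.271  0.03 ]
[  0 320  29  50 464] [ 11.85560345 343.6487069 ] [ 0.6163 -0.7603  0.03  ] [ 0.6129 -0.7467  0.0388] [ 0.585 -0.833  0.03 ] [ 0.655 -0.705  0.03 ]
```

View pics/w1.png

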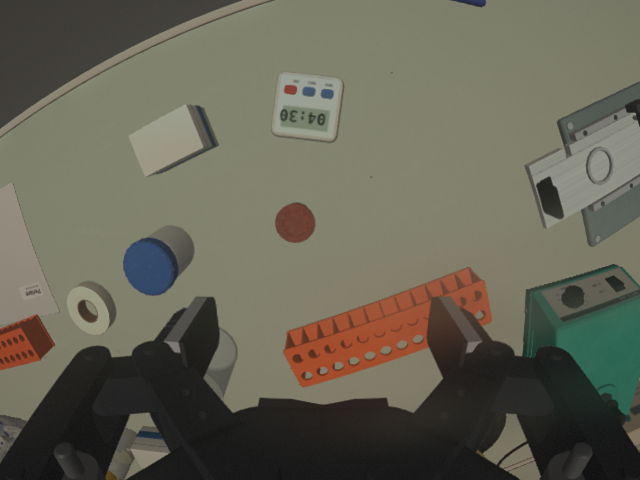

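The wrist view shows the stopper at (296,222), with the fingers straddling clear of the rack, timer and jar. Descending.

```bash
python3 -m crank '[[[-0.25,-0.5,0.5],0,1],[[-0.26,-0.5,0.9],0,1],[[0,0,1],0,1],[[0,0,1],0,1],[[0,0,1],0,1],[[0,0,1],0,1],[[0,0,1],0,1],[[0,0,1],0,1],[[0,0,0.8],0,1],[[0,0,0.5],0,1],[[0,0,0.28],0,1],[[0,0,0],0,1]]' 40; python3 -m crank '[[[0,0,0],0,1],[[0,0,0],0,-1],[[0,0,0],0,-1],[[0,0,0],0,-1],[[0,0,0],0,-1],[[0,0,0],0,-1],[[0,0,0],0,-1],[[0,0,0],0,-1],[[0,0,0],0,-1],[[0,0,0],0,-1]]' 40
```

```text
time_s: 4.4
ee_pos: [0.566, -0.2877, 0.1792]
eef_rot: [180.0, -0.1, 163.9]
force: [-0.5, 0.6, 0.3]
opening: 0.0856
gripper_force: 0.0
time_s: 5.23
ee_pos: [0.5664, -0.2892, 0.1812]
eef_rot: [180.0, 0.1, 163.8]
force: [-1.3, 0.4, 5.2]
opening: 0.0354
gripper_force: 39.3
```

```bash
python3 -m crank '[[[0,0,-0.4],0,-1],[[0,0,-0.8],0,-1],[[0,0,-1],0,-1],[[0,0,-1],0,-1],[[0,0,-1],0,-1],[[0,0,-0.6],0,-1],[[0,0,0],0,-1],[[0,0,0],0,-1]]'; python3 - <<'E'
from h import *
c=cap('wrist','w2.png');s=cap('side')
im=c['image'];hsv=cv2.cvtColor(im,cv2.COLOR_RGB2HSV)
cv2.imwrite('pics/w2.png',np.hstack([im[200:480,160:500],cv2.resize(s['image'][260:380,250:400],(350,280))])[...,::-1])
E
```

```text
time_s: 5.9
ee_pos: [0.5663, -0.289, 0.3015]
eef_rot: [-180.0, 0.1, 163.8]
force: [0.0, 0.2, -0.8]
opening: 0.0355
gripper_force: 39.9
```

View pics/w2.png

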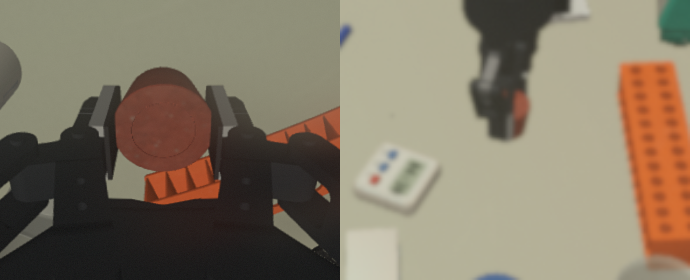

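The stopper is held between the pads, with its top face toward the camera at about (163,130) of the crop. I'll check the tilt numerically from the depth and, at the same time, refine the nest position.

```bash
python3 - <<'E'
from h import *
c=cap('wrist');im=c['image'];hsv=cv2.cvtColor(im,cv2.COLOR_RGB2HSV);P=cloud(c)
m=np.zeros((480,640),bool);m[260:375,260:390]=1
m&=((hsv[...,0]<8)|(hsv[...,0]>170))&(hsv[...,1]>90)&(hsv[...,2]>40)
print(m.sum(),np.percentile(P[m][:,2],[2,25,50,75,98]).round(4))
for cu,cv_ in((323,330),):
    v,u=np.nonzero(m);k=np.hypot(u-cu,v-cv_)<30
    q=P[v[k],u[k]];z=np.median(q[:,2])
    A=np.c_[q[:,:2]-q[:,:2].mean(0),np.ones(len(q))];sol=np.linalg.lstsq(A,q[:,2],rcond=None)[0];print('plane',sol.round(4),np.std(A@sol-q[:,2]).round(5),k.sum())
    zt=sol[2];t=m&(abs(P[...,2]-(zt+ (P[...,0]-q[:,0].mean())*sol[0]+(P[...,1]-q[:,1].mean())*sol[1]))<.003)
    (cx,cy),r=cv2.minEnclosingCircle((P[t][:,:2]*1000).astype(np.float32));print('top centre',cx,cy,r, zt)
    # camera frame projection of extents
print(ctrl.observe()['ee_pos'])
E
```

```text
6663 [0.1467 0.1476 0.148  0.1485 0.1495]
plane [-0.5867  0.1592  0.1484] 0.00664 2791
top centre 566.651611328125 -288.02685546875 18.49549674987793 0.1483790594723773
[ 0.56567203 -0.28854397  0.29910983]
```

```bash
python3 -m crank '[[[0.2,0.6,0],0,-1],[[0.2,0.95,0],0,-1],[[0.2,0.95,0],0,-1],[[0.2,0.95,0],0,-1],[[0.2,0.95,0],0,-1],[[0.2,0.95,0],0,-1],[[0.2,0.95,0],0,-1],[[0.2,0.95,0],0,-1],[[0.2,0.95,0],0,-1],[[0.2,0.6,0],0,-1],[[0,0,0],0,-1],[[0,0,0],0,-1]]'; python3 - <<'E'
from h import *
c=cap('wrist','w3.png')
E
```

```text
time_s: 7.05
ee_pos: [0.5792, -0.0629, 0.2992]
eef_rot: [-180.0, -0.1, 163.9]
force: [-0.4, -0.8, -0.6]
opening: 0.0355
gripper_force: 39.9
```

View pics/w3.png

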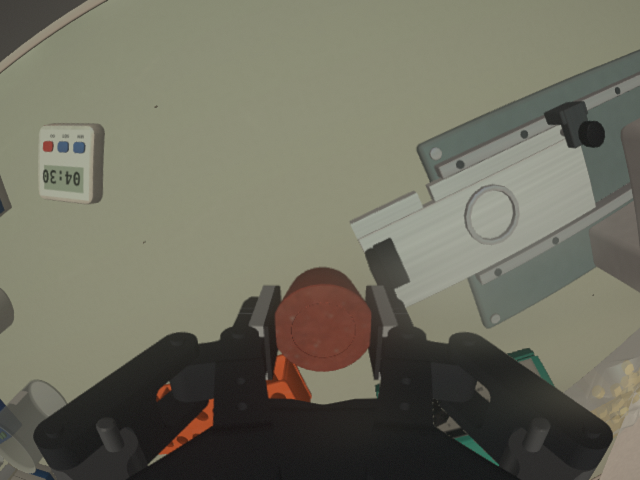

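The wrist view shows the ring at about (492,214), the tab at (387,263) and the lock knob at (592,134).

```bash
python3 - <<'E'
from h import *
c=cap('wrist');im=c['image'];P=cloud(c)
g=cv2.cvtColor(im,cv2.COLOR_RGB2GRAY)
u0,v0=492,214
# ring: dark pixels in an annulus around
b=np.zeros_like(g);b[v0-36:v0+36,u0-34:u0+34]=1
med=np.median(g[b>0]);m=((g<med-25)&(b>0)).astype(np.uint8)
v,u=np.nonzero(m);r=np.hypot(u-u0,v-v0);k=(r>19)&(r<34)
p=onplane(c,u[k],v[k],.031);A=np.c_[2*p[:,:2],np.ones(len(p))]
s=np.linalg.lstsq(A,(p[:,:2]**2).sum(1),rcond=None)[0];print('ring circ',s[:2].round(4),np.sqrt(s[2]+s[0]**2+s[1]**2).round(4),k.sum())
print('ring hand',onplane(c,492.,214.,.031).round(4))
print('knob',onplane(c,592.,134.,.069).round(4))
b=np.zeros_like(g);b[230:300,355:415]=1;t=(b>0)&(im.max(2)<70)&(abs(P[...,2]-.06)<.004)
print('tab top',t.sum(),P[t].mean(0).round(4),cv2.minAreaRect((P[t][:,:2]*1000).astype(np.float32)))
print('grip xy: stopper',ctrl.observe()['ee_pos'])
d=np.array([.572,.174])-s[:2];print('yaw',np.degrees(np.arctan2(-d[0],d[1])),np.hypot(*d))
E
```

```text
ring circ [0.5923 0.0563] 0.0195 458
ring hand [0.5934 0.0562 0.031 ]
knob [0.5481 0.1257 0.069 ]
tab top 244 [ 0.6028 -0.0322  0.0595] ((607.024658203125, -30.842031478881836), (28.860185623168945, 7.408883571624756), 11.213786125183105)
grip xy: stopper [ 0.57916247 -0.06509738  0.29971444]
yaw 9.808822500803679 0.11943840108170345
```

```bash
python3 -m crank '[[[0.15,0.6,0],0,-1],[[0.15,0.95,0],0,-1],[[0.15,0.95,0],0,-1],[[0.15,0.95,0],0,-1],[[0.12,0.8,0],0,-1],[[0.09,0.53,0],0,-1],[[0,0,0.5],0,-1],[[0,0,0.9],0,-1],[[0,0,0.9],0,-1],[[0,0,0.5],0,-1],[[0,0,0],0,-1],[[0,0,0],0,-1]]'; python3 - <<'E'
from h import *
i=[]
for k in range(4): s=ctrl.observe();ctrl.capture('side') ;i.append(s['ee_pos'])
print(np.mean(i,0))
w=cap('wrist');t=cap('side');a=w['image'][180:420,200:460];b=cv2.resize(t['image'][190:270,290:380],(540,480),interpolation=cv2.INTER_CUBIC)
cv2.imwrite('pics/w4.png',np.hstack([cv2.resize(a,(260,240)),cv2.resize(b,(270,240))])[...,::-1])
hsv=cv2.cvtColor(w['image'],cv2.COLOR_RGB2HSV);P=cloud(w)
m=np.zeros((480,640),bool);m[250:375,270:380]=1
m&=((hsv[...,0]<8)|(hsv[...,0]>170))&(hsv[...,1]>90)&(P[...,2]>.03)&(P[...,2]<.2)
z=np.median(P[m][:,2]);t=m&(abs(P[...,2]-z)<.003);q=P[t]
A=np.c_[q[:,:2]-q[:,:2].mean(0),np.ones(len(q))];print(cv2.minEnclosingCircle((q[:,:2]*1000).astype(np.float32)),z,np.linalg.lstsq(A,q[:,2],rcond=None)[0])
E
```

```text
time_s: 8.15
ee_pos: [0.5932, 0.0551, 0.2296]
eef_rot: [-179.9, -0.1, 163.7]
force: [0.4, 0.2, 0.2]
opening: 0.0355
gripper_force: 40.0
[0.59374459 0.05565375 0.23065257]
((594.5543212890625, 57.03297424316406), 19.530027389526367) 0.08001920138948446 [-0.00284812 -0.01385599  0.08003353]
```

View pics/w4.png

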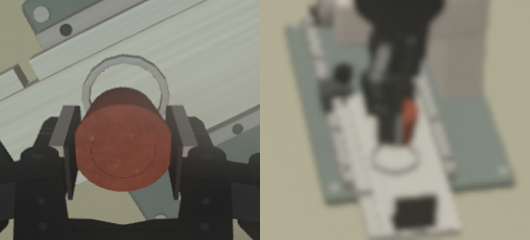

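The stopper is level, about 24 mm above the slide, and centred with the ring within roughly 1 mm. Lowering it now.

```bash
python3 -m crank '[[[0,0,0.25],0,-1],[[0,0,0.25],0,-1],[[0,0,0.2],0,-1],[[0,0,0.15],0,-1],[[0,0,0.1],0,-1],[[0,0,0],0,-1],[[0,0,0],0,-1]]'; python3 - <<'E'
from h import *
print(ctrl.observe()['force'],ctrl.observe()['ee_pos'])
E
```

```text
time_s: 9.03
ee_pos: [0.5933, 0.0565, 0.2071]
eef_rot: [180.0, -0.1, 163.8]
force: [-4.5, 0.8, 11.2]
opening: 0.0352
gripper_force: 40.8
[-4.47218678  0.84453209 11.16187896] [0.59329659 0.05654041 0.20713819]
```

```bash
python3 -m crank '[[[0,0,0],0,0.3],[[0,0,0],0,0.5],[[0,0,0],0,0.7],[[0,0,0],0,1],[[0,0,0],0,1],[[0,0,0],0,1],[[0,0,-0.3],0,1],[[0,0,-0.6],0,1],[[0,0,-1],0,1],[[0,0,-1],0,1],[[0,0,-0.7],0,1],[[0,0,0],0,1]]'; python3 - <<'E'
from h import *
w=cap('wrist','w5.png')
hsv=cv2.cvtColor(w['image'],cv2.COLOR_RGB2HSV);P=cloud(w)
m=((hsv[...,0]<8)|(hsv[...,0]>170))&(hsv[...,1]>90)&(P[...,2]>.03)&(P[...,2]<.2)&(np.hypot(P[...,0]-.593,P[...,1]-.056)<.05)
z=np.median(P[m][:,2]);t=m&(abs(P[...,2]-z)<.003);q=P[t]
A=np.c_[q[:,:2]-q[:,:2].mean(0),np.ones(len(q))];print(m.sum(),cv2.minEnclosingCircle((q[:,:2]*1000).astype(np.float32)),z,np.linalg.lstsq(A,q[:,2],rcond=None)[0])
E
```

```text
time_s: 10.03
ee_pos: [0.595, 0.0565, 0.3008]
eef_rot: [179.8, 0.4, 163.8]
force: [0.7, -0.2, -0.4]
opening: 0.0852
gripper_force: 0.0
2893 ((592.8510131835938, 57.17513656616211), 19.229124069213867) 0.05581978498791745 [-0.00316042 -0.01135415  0.05581499]
```

View pics/w5.png

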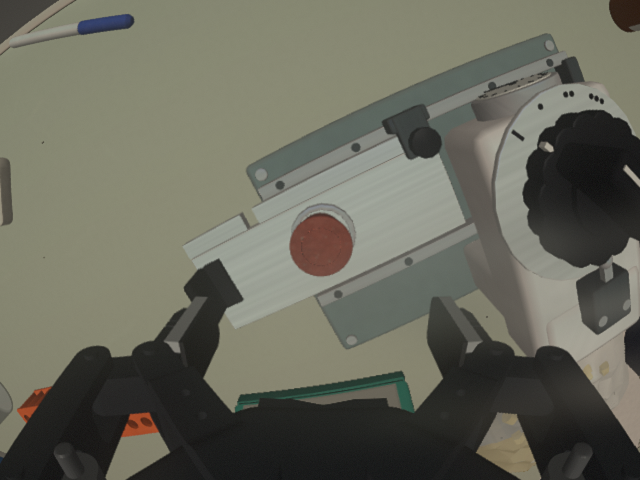

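The wrist picture shows the stopper seated and upright in the ring at (322,245); its top is at z 0.056, level. Next I move right of the tab, turn to the tester's yaw and shut the fingers.

```bash
python3 -m crank '[[[-0.4,-0.84,0],0,-1],[[-0.4,-0.84,0],0,-1],[[-0.4,-0.84,0],0,-1],[[-0.4,-0.84,0],0,-1],[[-0.4,-0.84,0],0,-1],[[-0.4,-0.84,0],0,-1],[[0,0,0],-1,-1],[[0,0,0],-1,-1],[[0,0,0],-1,-1],[[0,0,0],-1,-1],[[0,0,0],-1,-1],[[0,0,0],-1,-1]]'; python3 -m crank '[[[0,0,0.4],-0.5,-1],[[0,0,0.8],0,-1],[[0,0,0.8],0,-1],[[0,0,0.8],0,-1],[[0,0,0.6],0,-1],[[0,0,0.2],0,-1],[[0,0,0],0,-1],[[0,0,0],0,-1]]'; python3 - <<'E'
from h import *
s=ctrl.observe();print(s['q'],s['eef_rot'])
c=cap('side');cv2.imwrite('pics/s6.png',cv2.resize(c['image'][190:300,280:400],(600,550),interpolation=cv2.INTER_CUBIC)[...,::-1])
E
```

```text
time_s: 11.08
ee_pos: [0.6153, -0.0809, 0.2953]
eef_rot: [180.0, -0.1, -172.0]
force: [0.4, -0.2, -0.4]
opening: -0.0001
gripper_force: 0.0
time_s: 11.75
ee_pos: [0.6158, -0.0811, 0.2064]
eef_rot: [180.0, -0.0, -170.2]
force: [1.2, -0.7, 1.3]
opening: -0.0001
gripper_force: 0.0
[ -3.8550266   43.2829452   10.17125949  99.31158411 -11.22901039
  38.42037513 112.22420105] [ 1.79997820e+02 -2.41538400e-02 -1.70205965e+02]
```

View pics/s6.png

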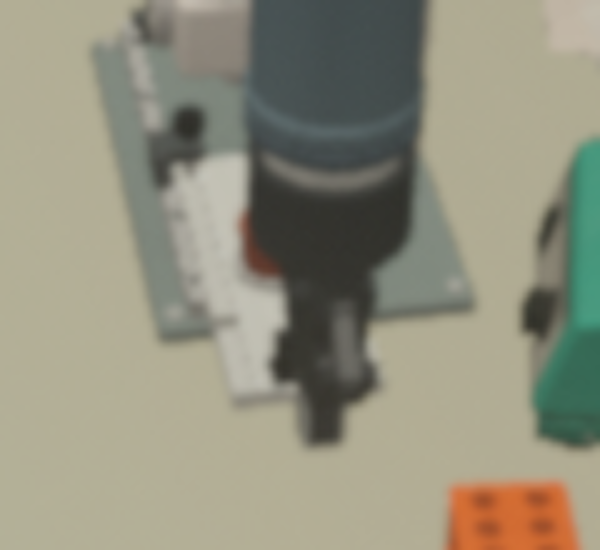

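The fingers are shut right of the tab, in line with it. Pushing.

```bash
python3 -m crank '[[[0,0.3,0],0,-1],[[0,0.4,0],0,-1],[[0,0.3,0],0,-1],[[0,0.2,0],0,-1],[[0,0.3,0],0,-1],[[0,0.4,0],0,-1],[[0,0.5,0],0,-1],[[0,0.6,0],0,-1],[[0,0.6,0],0,-1],[[0,0.6,0],0,-1],[[0,0.5,0],0,-1],[[0,0.4,0],0,-1]]'; python3 -m crank '[[[0,0.3,0],0,-1],[[0,0.15,0],0,-1],[[0,0,0],0,-1]]'
```

```text
time_s: 12.8
ee_pos: [0.594, 0.0433, 0.2069]
eef_rot: [-179.8, -0.0, -170.3]
force: [0.5, -8.6, 3.1]
opening: 0.0003
gripper_force: 4.1
time_s: 13.05
ee_pos: [0.5919, 0.0555, 0.2068]
eef_rot: [-179.9, -0.0, -170.2]
force: [-1.5, -3.6, 1.6]
opening: -0.0001
gripper_force: 1.5
```

```bash
python3 -m crank '[[[0,0.15,0],0,-1],[[0,0.1,0],0,-1],[[0,0.1,0],0,-1],[[0,0,0],0,-1]]'; python3 -m crank '[[[0,0.12,0],0,-1],[[0,0.08,0],0,-1],[[0,0,0],0,-1],[[0,0,0],0,-1]]'
```

```text
time_s: 13.38
ee_pos: [0.5905, 0.0634, 0.2066]
eef_rot: [-179.9, -0.0, -170.3]
force: [-0.5, -4.4, 2.7]
opening: -0.0
gripper_force: 2.0
time_s: 13.72
ee_pos: [0.5897, 0.0684, 0.2066]
eef_rot: [-179.9, -0.0, -170.2]
force: [-1.0, -5.4, 2.9]
opening: -0.0002
gripper_force: 2.3
```

```bash
python3 -m crank '[[[0,0.1,0],0,-1],[[0,0.06,0],0,-1],[[0,0,0],0,-1],[[0,0,0],0,-1]]'; python3 -m crank '[[[0,0.1,0],0,-1],[[0,0.06,0],0,-1],[[0,0,0],0,-1],[[0,0,0],0,-1]]'
```

```text
time_s: 14.05
ee_pos: [0.5894, 0.0694, 0.2067]
eef_rot: [-179.7, -0.0, -170.4]
force: [0.5, -12.3, 2.1]
opening: -0.0002
gripper_force: 5.8
time_s: 14.38
ee_pos: [0.5892, 0.0702, 0.2068]
eef_rot: [-179.5, 0.0, -170.5]
force: [1.1, -18.9, 2.4]
opening: 0.0001
gripper_force: 9.6
```

The force rises without travel, so the slide is at the stop. Hold for two seconds.

```bash
for i in 1 2; do python3 -m crank '[[[0,0,0],0,-1],[[0,0,0],0,-1],[[0,0,0],0,-1],[[0,0,0],0,-1],[[0,0,0],0,-1],[[0,0,0],0,-1],[[0,0,0],0,-1],[[0,0,0],0,-1],[[0,0,0],0,-1],[[0,0,0],0,-1],[[0,0,0],0,-1],[[0,0,0],0,-1]]'; done; python3 -m crank '[[[0,-0.3,0],0,-1],[[0,-0.5,0],0,-1],[[0,-0.8,0],0,-1],[[0,-1,0],0,-1],[[0,-1,0],0,-1],[[0,-0.4,0],0,-1],[[0,0,-0.5],0,-1],[[0,0,-1],0,-1],[[0,0,-1],0,-1],[[0,0,-1],0,-1],[[0,0,-1],0,-1],[[0,0,-0.9],0,-1]]'
python3 - <<'E'
from h import *
c=cap('side');w=cap('wrist')
cv2.imwrite('pics/s7.png',np.hstack([cv2.resize(c['image'][140:270,280:390],(406,480),interpolation=cv2.INTER_CUBIC),cv2.resize(w['image'],None,fx=.6,fy=.6)[0:288].repeat(1,0) if 0 else cv2.resize(w['image'],(390,480))])[...,::-1])
print(ctrl.observe()['q'])
E
```

```text
time_s: 15.38
ee_pos: [0.5892, 0.0702, 0.2068]
eef_rot: [-179.5, 0.0, -170.5]
force: [1.9, -18.8, 2.8]
opening: -0.0
gripper_force: 9.5
time_s: 16.38
ee_pos: [0.5892, 0.0702, 0.2068]
eef_rot: [-179.5, 0.0, -170.5]
force: [1.9, -18.8, 3.4]
opening: -0.0002
gripper_force: 9.5
time_s: 17.38
ee_pos: [0.6055, -0.0189, 0.3438]
eef_rot: [179.9, 0.1, -170.0]
force: [0.9, 0.7, 0.5]
opening: -0.0001
gripper_force: 0.0
[-12.09650707  30.6628644   13.32066885  98.62099733  -8.81515938
  51.28397612 104.84440005]
```

View pics/s7.png

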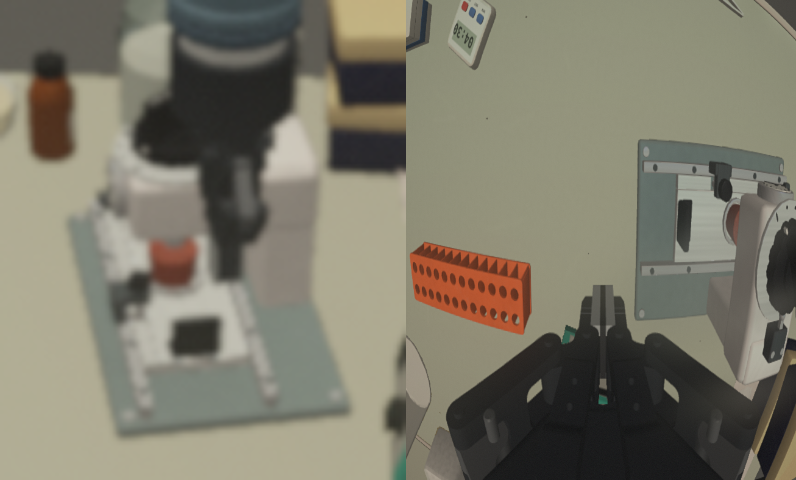

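The slide stays in after the fingers back off: the stopper at (173,258) of the left half is under the head, so the lock holds. Moving to the dial.

```bash
python3 -m crank '[[[0,0,-0.8],0,0],[[0,0,-0.7],0,0],[[0,0.6,0],-0.5,0],[[0,0.95,0],0,0],[[0,0.95,0],0,0],[[0,0.95,0],0,0],[[0,0.95,0],0,0],[[0,0.95,0],0,0],[[0,0.95,0],0,0],[[0,0.95,0],0,0],[[0,0.58,0],0,0],[[0,0,0],0,0]]'; python3 -m crank '[[[0,0,0],-1,0],[[0,0,0],-1,0],[[0,0,0],-1,0],[[0,0,0],-1,0],[[0,0,0],-1,0],[[0,0,0],-1,0],[[0,0,0],-1,0],[[0,0,0],-1,0],[[0,0,0],-0.5,0],[[0,0,0],0,0],[[0,0,0],0,0]]'; python3 - <<'E'
from h import *
s=ctrl.observe();print(s['q'],s['ee_pos'],s['eef_rot'])
w=cap('wrist','w8.png');P=cloud(w);im=w['image']
r=np.hypot(P[...,0]-.5726,P[...,1]-.1742)
m=(r<.035)&(abs(P[...,2]-.187)<.005);q=P[m];print(m.sum(),q[:,2].mean() if m.sum() else 0,cv2.minAreaRect((q[:,:2]*1000).astype(np.float32)) if m.sum()>5 else 0)
E
```

```text
time_s: 18.48
ee_pos: [0.5637, 0.1768, 0.378]
eef_rot: [179.8, -0.1, -167.7]
force: [-0.6, 1.4, 0.1]
opening: 0.0429
gripper_force: 0.0
time_s: 19.4
ee_pos: [0.5656, 0.1704, 0.3785]
eef_rot: [180.0, -0.0, -134.2]
force: [0.3, -0.5, -0.4]
opening: 0.0427
gripper_force: 0.0
[-23.79683676  26.59325797   3.56946839  99.04033909  -1.98465778
  54.47608652 116.324448  ] [0.56562244 0.1704372  0.37850342] [ 1.79962832e+02 -3.65573136e-02 -1.34226221e+02]
2808 0.1881869912308501 ((572.2169799804688, 176.21798706054688), (55.82114791870117, 12.834896087646484), 46.36250686645508)
```

View pics/w8.png

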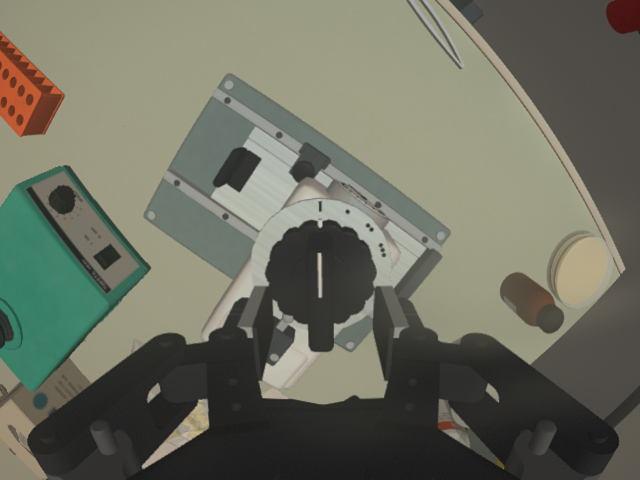

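The bar is aligned with the tool (46.4° vs 45.8°), centre (0.5722, 0.1762). Lower and grip.

```bash
python3 -m crank '[[[-0.34,-0.04,0],0,0],[[0,0,0.5],0,0],[[0,0,0.6],0,0],[[0,0,0.5],0,0],[[0,0,0.3],0,0],[[0,0,0],0,0],[[0,0,0],0,0]]'; python3 -m crank '[[[0,0,0],0,-1],[[0,0,0],0,-1],[[0,0,0],0,-1],[[0,0,0],0,-1],[[0,0,0],0,-1],[[0,0,0],0,-1],[[0,0,0],0,-1],[[0,0,0],0,-1]]' 90
```

```text
time_s: 20.03
ee_pos: [0.5726, 0.176, 0.3319]
eef_rot: [180.0, -0.0, -134.2]
force: [-4.3, -0.7, 7.4]
opening: 0.0427
gripper_force: 3.5
time_s: 20.7
ee_pos: [0.573, 0.1763, 0.3325]
eef_rot: [-180.0, 0.1, -134.2]
force: [-3.1, -0.3, 9.1]
opening: 0.0113
gripper_force: 88.1
```

```bash
python3 -m crank '[[[0,0,-0.08],0,-1],[[0,0,0],0.4,-1],[[0,0,0],0.7,-1],[[0,0,0],0.7,-1],[[0,0,0],0.7,-1],[[0,0,0],0.7,-1],[[0,0,0],0.7,-1],[[0,0,0],0.7,-1],[[0,0,0],0.7,-1],[[0,0,0],0.7,-1],[[0,0,0],0.7,-1],[[0,0,0],0.7,-1]]'; python3 - <<'E'
from h import *
print(ctrl.observe()['ft_torque'],ctrl.observe()['q'])
E
```

```text
time_s: 21.7
ee_pos: [0.5731, 0.1761, 0.3326]
eef_rot: [-180.0, 0.1, -163.9]
force: [4.8, 1.4, -6.7]
opening: 0.0114
gripper_force: 89.7
[ 0.2385941  -1.03994984  0.43892442] [-29.12706618  30.88312809  10.55542355 100.06665223  -7.04844455
  49.63104522  90.63608641]
```

```bash
python3 -m crank '[[[0,0,0],0.7,-1],[[0,0,0],0.8,-1],[[0,0,0],0.8,-1],[[0,0,0],0.8,-1],[[0,0,0],0.8,-1],[[0,0,0],0.8,-1],[[0,0,0],0.8,-1],[[0,0,0],0.8,-1],[[0,0,0],0.8,-1],[[0,0,0],0.8,-1],[[0,0,0],0.8,-1],[[0,0,0],0.8,-1]]'; python3 -m crank '[[[0,0,0],0.6,-1],[[0,0,0],0.5,-1],[[0,0,0],0,-1],[[0,0,0],0,-1],[[0,0,0],0,-1],[[0,0,0],0,-1]]'; python3 - <<'E'
from h import *
s=ctrl.observe();print(s['ft_torque'],s['eef_rot'],s['q'])
w=cap('wrist','w9.png');P=cloud(w)
r=np.hypot(P[...,0]-.5726,P[...,1]-.176);m=(r<.036)&(abs(P[...,2]-.187)<.004);q=P[m]
print(m.sum(),cv2.minAreaRect((q[:,:2]*1000).astype(np.float32)) if m.sum()>5 else 0)
im=w['image'];cv2.imwrite('pics/w9.png',cv2.resize(im[150:400,200:450],(550,550),interpolation=cv2.INTER_CUBIC)[...,::-1])
E
```

```text
time_s: 22.7
ee_pos: [0.5731, 0.1757, 0.3326]
eef_rot: [-180.0, 0.1, 158.1]
force: [4.9, -0.2, -6.5]
opening: 0.0117
gripper_force: 89.7
time_s: 23.2
ee_pos: [0.5731, 0.1756, 0.3327]
eef_rot: [-180.0, 0.1, 153.9]
force: [5.9, -0.2, -9.2]
opening: 0.0114
gripper_force: 89.4
[-0.00836488 -1.26446241  0.34640958] [-1.79983580e+02  7.70683333e-02  1.53876484e+02] [-36.65431157  31.91057293  21.04415174 100.55856465 -14.23467788
  50.11502215  54.54061191]
5321 ((572.3585815429688, 178.90016174316406), (35.691802978515625, 54.26642608642578), 87.77407836914062)
```

View pics/w9.png

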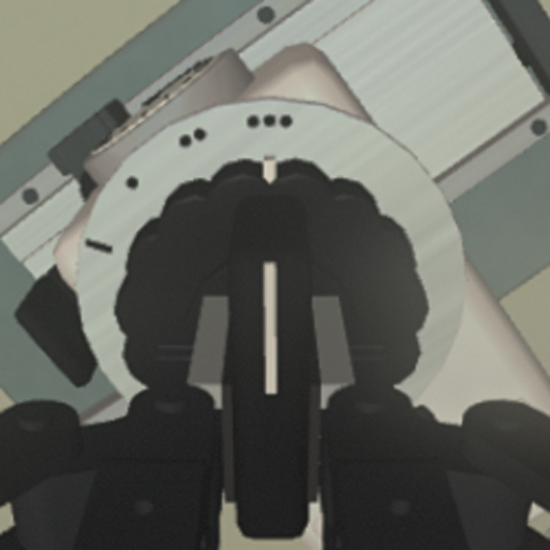

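The pointer at (269,165) stands exactly at the middle of the three dots at (269,121), and the fingers hold the bar at 90 N. Handing in.

```bash
python3 -c "
from station import ctrl
print(ctrl.close_job())"
```

```text
the job is handed in; nothing more can be done
None
```

I handed the job in at about 23 s with the stopper upright in the nest, the slide staying home on its lock, and the dial held at the three-dot mark with a 90 N grip; no verdict came back, and I could not measure the plunger's force on the stopper directly.

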